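# Index the reducer slide to its far station

### The arm

A 6-joint arm with a two-finger parallel gripper is mounted at the origin on a cart in front of the work surface, level with it; the furniture and walls round the work are solid. World frame = base frame: x ahead of the robot, y to its left, z up, the work surface at z = 0. Lengths are in mm, angles in rad, forces in N, time in s.
With the tool pointing down it reaches from about 350 to 775 mm from the base axis. Payload 7.3 kg.
Tool frame: the origin (TCP) lies at the very end of the fingers, on their centre line; the grasp point (between the pads) lies bot.grip_point_offset behind it (bot.grip_point_offset is the distance from the TCP to the grasp point, in mm); z points along the fingers, y is the line along which they close (so a half turn about z gives the same grasp; the last joint's range is limited). The gripper opens to 92 mm and grips with 3 to 60 N. Pads are 19 mm wide; open, the fingers measure 130 mm over their backs; the gripper's body (75 mm by 190 mm) begins 47 mm behind the grasp point.
Start: joints at [-1.292, 0.342, 1.524, -0, 1.275, -0.146], TCP at [216.397, -478.349, 226.741] pointing down, gripper open.
Joint ranges: [-2.53, 2.53], [-0.77, 2.02], [0.04, 2.7], [-1, 4.14], [0.28, 2.66], [-3.11, 3.11]. Speed limits (rad/s): [2.57, 2.57, 3.14, 3.14, 3.14, 3.14].

### API

Orientations are given as [roll, pitch, yaw] about the fixed x, y, z axes, in that order (R = Rz(yaw) Ry(pitch) Rx(roll)).
In Python, from plant import bot gives the robot as it stands. The module is installed in compiled form; this text tells all that it offers.
- The arm moves only by the tool carry_out, never from a script. Its argument "plan" is a list of rows, each an object of numbers: "tx", "ty", "tz": the shift along the world's x, y, z in mm; "rx", "ry", "rz": the turn, a rotation vector about the world's x, y, z in rad. A call has 1 to 12 rows; each row shifts and turns the commanded pose from where the row before left it; what a row does not reach is not made up. A row lasts 1/10 s, in which the tool goes at most 50 mm and 8.59 degrees, less where a joint would pass 70% of its speed; a pose out of reach is approached as far as the arm can. A call with a gripper value outside its range is refused whole. "gripper" is the closure, from 0 (fully open) to 1 (shut), set as the call begins (left out, the last holds). The fingers move at their own pace and stop on an object; the grip force is fixed at half the most. Time passes only in rows, so rows that do not move let the fingers close. It gives the time, the measured TCP pose, the force, the opening and the grip force at its end, in the units of the state.
- bot.get_obs(): the state, without advancing time (a new reading comes with each control period).
- bot.capture(name): name is "scene" or "top" or "wrist"; returns the picture (480x640x3 uint8, red, green, blue); there is no depth.
- bot.camera_model(name): a dict with "camera_matrix" (3x3 intrinsics, pixels), "R" (3x3) and "t" (3): a world point X has camera coordinates R X + t. Camera axes: x right, y down, z forward; pixel columns grow to the right and rows downward; lengths in mm; the calibration is good to about 2 mm. A picture is of the moment at which its call begins: read the wrist's pose just before it. camera_model takes no time and is no camera call; for the wrist camera it gives the pose at the moment of the call.
- bot.close_job(): hands the job in; it is judged then, once.
The state is a dict: "time": time; "joint_positions": joint angles; "dq": joint speeds; "tau": joint torques, N m; "tool_pos": TCP position; "tcp_rot": TCP orientation; "contact_force": force on the tool from outside, world axes, zero at the start; "moment": the same for the moment, N m; "grip_width": finger opening in mm; "finger_force": force on a finger pad.
Only numpy, scipy, OpenCV 4.12 (cv2) and the standard library are available. Lean on these libraries where they do the work, as an engineer would, in place of code of your own. Each camera call takes 0.05 s, during which the arm holds its last target. There are 200 camera calls.

### The job

Two index slides lie on the desk; work on the one that carries the cone-shaped reducer. Pull its black plunger grip straight up, twist it counter-clockwise (from above) as far as it goes so that it stays out, slide the carriage to the far end of its base, then twist the grip back so that the plunger drops fully home and locks, and let go. Leave the other slide, which carries the flat disc, alone.

Things in the scene. Friction and masses are not known exactly. Their poses are not given: they have to be found in the camera images.
- cone_grip (a point): Centre of the black bar grip (46 long, 13 thick, 28 mm tall) of the plunger on the slide with the cone-shaped reducer; 79 mm over the desk when locked. Axes turn with the grip: x along its length, y across its thickness (pinch it so), z up. When locked, +x is the sliding direction. Under it: a 9 mm neck, then a steel guide block 32x32 mm, its top 26 mm under the locked point. May be held throughout.
- cone_base: Fixed base plate (260 x 90 mm) of that slide, with end stops; origin under its centre, on the desk; +x points to the far end, away from the robot (within 18 degrees of world x). The grip stands 80 mm before the origin at the start. The metal reducer (55 wide, top 87 mm over the desk) is clamped on the carriage 92 mm beyond the grip. The carriage may be pushed along by the grip.
- cone_pull (a joint): How far the plunger is pulled up, m: 0 locked, 0.019 highest stop. A spring draws it down with 4.5 N (locked) to 7.5 N. Below 0.0125 a cross-pin in the slot of the guide block stops the grip from twisting; pull to about 0.016 to twist. Twisted and let go, it rests on the block at about 0.0125, its pin clear of the base.
- cone_twist (a joint): Twist of the grip, rad: 0 in line with the slide (locked), growing counter-clockwise seen from above, to a stop at 1.4. Turned back to within about 0.1 of 0, the plunger can drop into its slot. Light friction.
- cone_slide (a joint): Travel of the carriage, m: 0 at the start station (near end), 0.070 at the far station, whose hole is 4 mm wider than the pin; end stop at 0.071. Blocked while the plunger is locked; when it is out, friction is 1.5 N.
- disc_grip (a point): The same point on the other, identical slide, which carries a flat round blank flange (55 wide, 9 mm tall) and is locked at its near end. It must not be moved.

How it is judged (in metres and radians):
On the way, in this order (a step that is already met when the one before it is completed fails the run):
1. the plunger of the reducer's slide is pulled up and twisted so that it is held out (value of joint cone_pull above 0.01 m and value of joint cone_twist above 0.7 rad and value of joint cone_slide below 0.02 m), for 0.2 s.
2. the carriage is at the far end with the plunger still twisted out (value of joint cone_slide above 0.06 m and value of joint cone_pull above 0.01 m and value of joint cone_twist above 0.7 rad), for 0.1 s.
At the end, for the whole second after the job is handed in: The reducer's carriage stands at the far station (slid more than 60 mm), its plunger down in the hole (within 4 mm of fully home) and its grip turned back in line with the slide (within 0.25 rad) (value of joint cone_slide above 0.06 m and value of joint cone_pull below 0.004 m and value of joint cone_twist below 0.25 rad); the robot touches nothing.
It fails at once if the grip of the other slide is moved by more than 6 mm (distance of disc_grip from where it was at the start of the episode above 0.006 m).
It also fails if it takes over 45 s, if anything falls off the work surface, if the arm or the gripper's body presses on something with over 40 N, if the wrist force passes 120 N, or if a joint passes its speed limit or range.

## Working session

There is one attempt and no reset: what is moved stays moved. The work goes in short steps, Python scripts to look and compute and a tool call to move; the robot and the scene stay as the last step left them, time stands still between calls to the robot, and variables do not carry over. Pictures are saved under pics/ and viewed, at most 10 in all, crops included, and the job is handed in when it is done.

Besides the shell and the picture viewer there is one more tool, called after "Request:" as name(argument=value, ...) on one line, values as JSON. carry_out: Moves the arm, as the interface text tells. Its arguments: {"type":"object","properties":{"plan":{"type":"array"},"gripper":{"type":"number"}},"required":["plan"]}

```bash
mkdir -p pics; python3 - <<'E'
from plant import bot
import cv2,numpy as np
for n in("scene","top"):
    cv2.imwrite(f"pics/{n}0.png",bot.capture(n)[:,:,::-1])
    m=bot.camera_model(n);print(n,np.round(m["camera_matrix"],1).tolist(),(-m["R"].T@m["t"]).round())
o=bot.get_obs();print(o,bot.grip_point_offset)
E
```

```text
scene [[553.9, 0.0, 316.4], [0.0, 553.9, 245.8], [0.0, 0.0, 1.0]] [132. 857. 447.]
top [[529.6, 0.0, 315.6], [0.0, 529.6, 244.0], [0.0, 0.0, 1.0]] [417. 185. 940.]
{'time': 0.1, 'joint_positions': array([-1.29200217e+00,  3.42643579e-01,  1.52488078e+00,  1.12826954e-05,
        1.27540104e+00, -1.45982013e-01]), 'dq': array([-2.19157792e-04, -2.52889203e-04, -1.57416400e-04, -1.32529534e-03,
        6.19771034e-04, -9.41643884e-05]), 'tau': array([ 1.49335719e-03, -4.32005775e+01, -2.44693583e+01,  7.18505052e-02,
        5.26183890e-02, -5.86485953e-05]), 'tool_pos': array([ 216.29764329, -477.99477582,  226.13358432]), 'tcp_rot': array([-3.14027565e+00, -2.04541330e-04,  4.24772744e-01]), 'contact_force': array([ 0.05628622, -0.04082214, -0.11340069]), 'moment': array([ 0.02954583,  0.01197665, -0.02822596]), 'finger_force': 0.0, 'grip_width': 91.41080167759027} 18.8
```

View pics/top0.png

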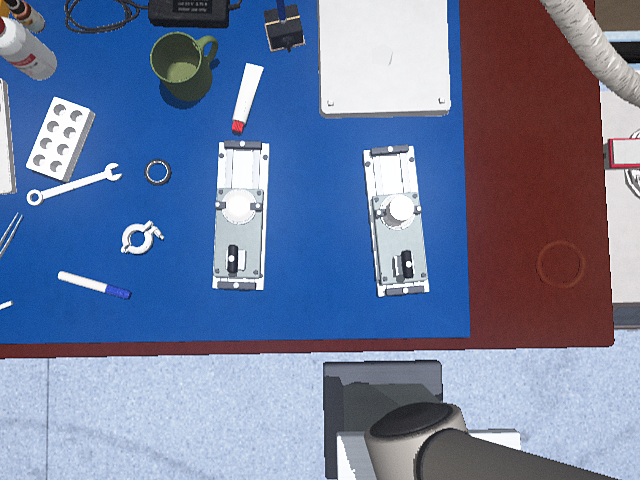

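View pics/scene0.png

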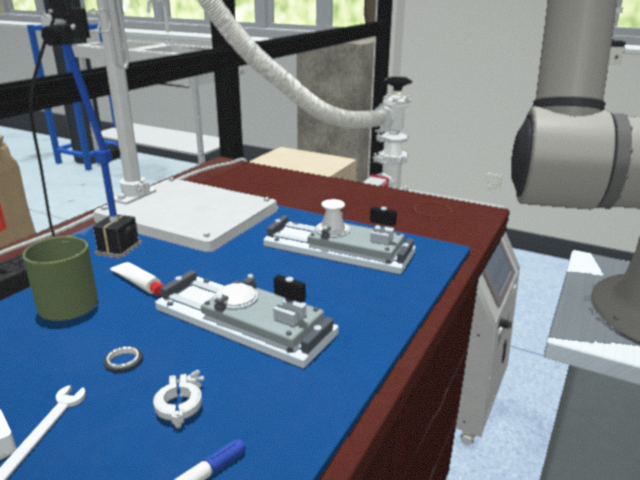

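The cone's slide is the right one in the top view: its grip is near (406,264) and its base corners near (364,149), (412,146), (428,292) and (378,297). The disc's slide is the left one, with its grip at (233,260). I'll crop for precision.

```bash
cat > h.py <<'E'
import numpy as np
def px2w(m,u,v,z):
    K,R,t=(np.array(m[k]) for k in("camera_matrix","R","t"))
    c=-R.T@t.ravel(); d=R.T@np.linalg.solve(K,[u,v,1]); return c+d*(z-c[2])/d[2]
def w2px(m,X):
    p=np.array(m["camera_matrix"])@(np.array(m["R"])@X+np.array(m["t"]).ravel()); return p[:2]/p[2]
E
python3 - <<'E'
from plant import bot
import cv2
from h import *
i=cv2.imread("pics/top0.png")[225:305,355:450]
cv2.imwrite("pics/c1.png",cv2.resize(i,None,fx=7,fy=7,interpolation=cv2.INTER_CUBIC))
m=bot.camera_model("top")
for p in[(364,149),(412,146),(428,292),(378,297)]:print(px2w(m,*p,10).round(1))
print(px2w(m,407,264,93).round(1))
E
```

```text
[650.6  99.   10. ]
[654.1  13.4  10. ]
[394.6  -5.8  10. ]
[387.7  81.7  10. ]
[441.8  43.1  93. ]
```

View pics/c1.png

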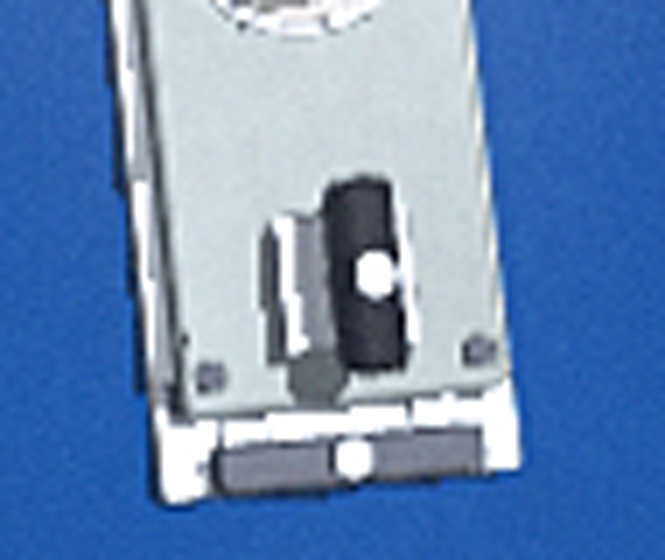

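Request:
carry_out(plan=[{"tx": 10, "ty": 25, "rz": -0.02}, {"tx": 18, "ty": 43, "rz": -0.03}, {"tx": 18, "ty": 43, "rz": -0.03}, {"tx": 18, "ty": 43, "rz": -0.03}, {"tx": 18, "ty": 43, "rz": -0.03}, {"tx": 18, "ty": 43, "rz": -0.03}, {"tx": 18, "ty": 43, "rz": -0.03}, {"tx": 18, "ty": 43, "rz": -0.03}, {"tx": 18, "ty": 43, "rz": -0.03}, {"tx": 18, "ty": 43, "rz": -0.03}, {"tx": 18, "ty": 43, "rz": -0.03}, {"tx": 18, "ty": 43, "rz": -0.03}], gripper=0)

```text
invalid input at $.plan[0]: expected keys tx, ty, tz, rx, ry, rz
```

Request:
carry_out(plan=[{"tx": 18, "ty": 21, "rz": -0.005}, {"tx": 18}, {"tz": 0}, {"tz": 0}])

```text
invalid input at $.plan[0]: expected keys tx, ty, tz, rx, ry, rz
```

```bash
python3 - <<'E'
from plant import bot
import cv2
from h import *
o=bot.get_obs();print(o["tool_pos"],o["tcp_rot"],o["contact_force"])
m=bot.camera_model("wrist");i=bot.capture("wrist")[:,:,::-1].copy()
cv2.imwrite("pics/w0.png",i)
c,s=np.cos(.0696),np.sin(.0696)
for x,y in[(-23,-6.5),(-23,6.5),(23,-6.5),(23,6.5)]:
    print(w2px(m,[441.9+c*x-s*y,41.2+s*x+c*y,93]).round(1))
np.savez("w0.npz",**m)
E
```

```text
[ 216.29764329 -477.99477582  226.13358432] [-3.14027565e+00 -2.04541330e-04  4.24772744e-01] [ 0.05628622 -0.04082214 -0.11340069]
[-405.6 -505.3]
[-433.1 -517.9]
[-414.1 -631.4]
[-443.1 -645.4]
```

View pics/w0.png

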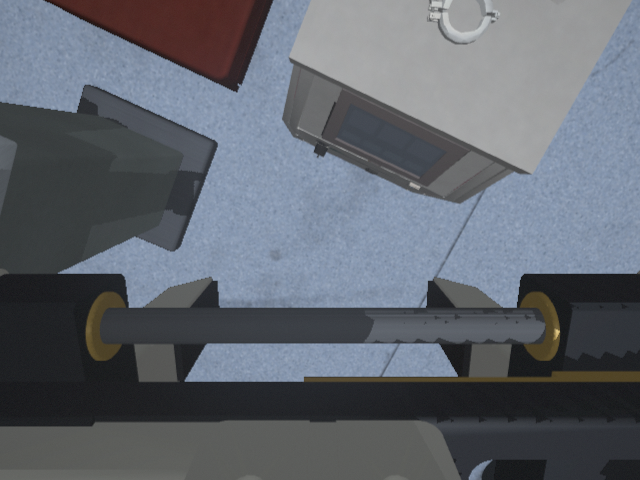

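The move was refused because every row needs all six keys. The wrist view shows only floor and fingers: the camera looks ahead of the tool, on its +x side. I'll resend with full rows and stop short of the grip.

Request:
carry_out(plan=[{"tx": 10, "ty": 25, "tz": 0, "rx": 0, "ry": 0, "rz": -0.02}, {"tx": 18, "ty": 43, "tz": 0, "rx": 0, "ry": 0, "rz": -0.03}, {"tx": 18, "ty": 43, "tz": 0, "rx": 0, "ry": 0, "rz": -0.03}, {"tx": 18, "ty": 43, "tz": 0, "rx": 0, "ry": 0, "rz": -0.03}, {"tx": 18, "ty": 43, "tz": 0, "rx": 0, "ry": 0, "rz": -0.03}, {"tx": 18, "ty": 43, "tz": 0, "rx": 0, "ry": 0, "rz": -0.03}, {"tx": 18, "ty": 43, "tz": 0, "rx": 0, "ry": 0, "rz": -0.03}, {"tx": 18, "ty": 43, "tz": 0, "rx": 0, "ry": 0, "rz": -0.03}, {"tx": 18, "ty": 43, "tz": 0, "rx": 0, "ry": 0, "rz": -0.03}, {"tx": 18, "ty": 43, "tz": 0, "rx": 0, "ry": 0, "rz": -0.03}, {"tx": 18, "ty": 43, "tz": 0, "rx": 0, "ry": 0, "rz": -0.03}, {"tx": 10, "ty": 43, "tz": 0, "rx": 0, "ry": 0, "rz": -0.03}], gripper=0)

```text
time: 1.35
tool_pos: [417.1, 21.6, 226.7]
tcp_rot: [3.141, -0.001, 0.074]
contact_force: [0.7, -0.3, -0.2]
grip_width: 92.0
finger_force: 0.0
```

Request:
carry_out(plan=[{"tx": 0, "ty": 21, "tz": 0, "rx": 0, "ry": 0, "rz": -0.005}, {"tx": -10, "ty": 0, "tz": 0, "rx": 0, "ry": 0, "rz": 0}, {"tx": 0, "ty": 0, "tz": 0, "rx": 0, "ry": 0, "rz": 0}])

```text
time: 1.65
tool_pos: [405.1, 40.9, 226.5]
tcp_rot: [3.141, 0.002, 0.072]
contact_force: [-0.6, 0.0, 0.4]
grip_width: 91.5
finger_force: 0.0
```

```bash
python3 - <<'E'
from plant import bot
import cv2
from h import *
o=bot.get_obs();print(o["time"],o["tool_pos"],o["tcp_rot"],o["contact_force"])
m=bot.camera_model("wrist");i=bot.capture("wrist")[:,:,::-1].copy()
cv2.imwrite("pics/w1.png",i)
c,s=np.cos(.0696),np.sin(.0696)
for x,y in[(-23,-6.5),(-23,6.5),(23,-6.5),(23,6.5)]:
    print(w2px(m,[441.9+c*x-s*y,41.2+s*x+c*y,93]).round(1))
np.savez("w1.npz",**m)
E
```

```text
1.65 [405.07229959  40.87905563 226.46314304] [3.14136575e+00 1.51035922e-03 7.15487080e-02] [-0.5614981   0.02888826  0.35034769]
[332.9 214.9]
[316.  214.9]
[333.5 153.6]
[315.9 153.6]
```

View pics/w1.png

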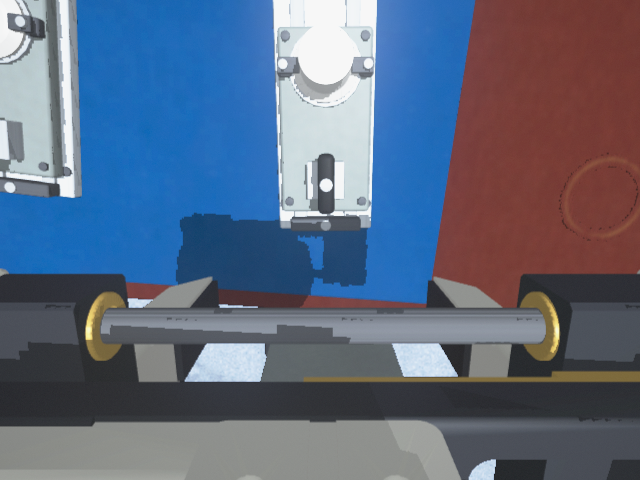

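The grip spans columns 318–334 and rows 153–213, against a prediction of 316–333 and 153–215. So the estimate is good to about 1 mm and the slide is in line with the tool. I'll move above it and descend.

Request:
carry_out(plan=[{"tx": 18, "ty": 0, "tz": -20, "rx": 0, "ry": 0, "rz": 0}, {"tx": 19, "ty": -0.6, "tz": -30, "rx": 0, "ry": 0, "rz": 0}, {"tx": 0, "ty": 0, "tz": -30, "rx": 0, "ry": 0, "rz": 0}, {"tx": 0, "ty": 0, "tz": -30, "rx": 0, "ry": 0, "rz": 0}, {"tx": 0, "ty": 0, "tz": -25, "rx": 0, "ry": 0, "rz": 0}, {"tx": 0, "ty": 0, "tz": -18, "rx": 0, "ry": 0, "rz": 0}, {"tx": 0, "ty": 0, "tz": -11, "rx": 0, "ry": 0, "rz": 0}, {"tx": 0, "ty": 0, "tz": 0, "rx": 0, "ry": 0, "rz": 0}, {"tx": 0, "ty": 0, "tz": 0, "rx": 0, "ry": 0, "rz": 0}])

```text
time: 2.6
tool_pos: [443.9, 39.5, 63.2]
tcp_rot: [3.141, -0.001, 0.069]
contact_force: [0.3, -0.5, -0.0]
grip_width: 91.7
finger_force: 0.0
```

Request:
carry_out(plan=[{"tx": 0, "ty": 0, "tz": 0, "rx": 0, "ry": 0, "rz": 0}, {"tx": 0, "ty": 0, "tz": 0, "rx": 0, "ry": 0, "rz": 0}, {"tx": 0, "ty": 0, "tz": 0, "rx": 0, "ry": 0, "rz": 0}, {"tx": 0, "ty": 0, "tz": 0, "rx": 0, "ry": 0, "rz": 0}, {"tx": 0, "ty": 0, "tz": 0, "rx": 0, "ry": 0, "rz": 0}, {"tx": 0, "ty": 0, "tz": 0, "rx": 0, "ry": 0, "rz": 0}, {"tx": 0, "ty": 0, "tz": 0, "rx": 0, "ry": 0, "rz": 0}, {"tx": 0, "ty": 0, "tz": 0, "rx": 0, "ry": 0, "rz": 0}], gripper=1)

```text
time: 3.4
tool_pos: [443.4, 40.1, 62.7]
tcp_rot: [3.142, 0.0, 0.07]
contact_force: [0.0, -0.5, 0.7]
grip_width: 32.3
finger_force: 0.0
```

Request:
carry_out(plan=[{"tx": 0, "ty": 0, "tz": 0, "rx": 0, "ry": 0, "rz": 0}, {"tx": 0, "ty": 0, "tz": 0, "rx": 0, "ry": 0, "rz": 0}, {"tx": 0, "ty": 0, "tz": 0, "rx": 0, "ry": 0, "rz": 0}, {"tx": 0, "ty": 0, "tz": 0, "rx": 0, "ry": 0, "rz": 0}, {"tx": 0, "ty": 0, "tz": 0, "rx": 0, "ry": 0, "rz": 0}, {"tx": 0, "ty": 0, "tz": 0, "rx": 0, "ry": 0, "rz": 0}])

```text
time: 4.0
tool_pos: [443.3, 40.4, 62.8]
tcp_rot: [-3.141, 0.0, 0.07]
contact_force: [-0.4, 4.7, 0.3]
grip_width: 13.2
finger_force: 30.0
```

Gripped at 13.2 mm with 4.7 N sideways. I'll lift 16 mm.

Request:
carry_out(plan=[{"tx": 0, "ty": 0.3, "tz": 4, "rx": 0, "ry": 0, "rz": 0}, {"tx": 0, "ty": 0, "tz": 4, "rx": 0, "ry": 0, "rz": 0}, {"tx": 0, "ty": 0, "tz": 4, "rx": 0, "ry": 0, "rz": 0}, {"tx": 0, "ty": 0, "tz": 4, "rx": 0, "ry": 0, "rz": 0}, {"tx": 0, "ty": 0, "tz": 0, "rx": 0, "ry": 0, "rz": 0}, {"tx": 0, "ty": 0, "tz": 0, "rx": 0, "ry": 0, "rz": 0}])

```text
time: 4.6
tool_pos: [443.2, 40.5, 78.7]
tcp_rot: [-3.141, 0.0, 0.07]
contact_force: [2.3, 4.6, -8.0]
grip_width: 12.3
finger_force: 30.0
```

Pull force is 8 N with 16 mm of lift, which matches the spring. Twisting counter-clockwise.

Request:
carry_out(plan=[{"tx": 0, "ty": 0, "tz": 0, "rx": 0, "ry": 0, "rz": 0.12}, {"tx": 0, "ty": 0, "tz": 0, "rx": 0, "ry": 0, "rz": 0.12}, {"tx": 0, "ty": 0, "tz": 0, "rx": 0, "ry": 0, "rz": 0.12}, {"tx": 0, "ty": 0, "tz": 0, "rx": 0, "ry": 0, "rz": 0.12}, {"tx": 0, "ty": 0, "tz": 0, "rx": 0, "ry": 0, "rz": 0.12}, {"tx": 0, "ty": 0, "tz": 0, "rx": 0, "ry": 0, "rz": 0.12}])

```text
time: 5.2
tool_pos: [443.2, 40.6, 78.5]
tcp_rot: [-3.141, -0.0, 0.794]
contact_force: [1.5, 5.3, -7.0]
grip_width: 12.3
finger_force: 30.0
```

Request:
carry_out(plan=[{"tx": 0, "ty": 0, "tz": 0, "rx": 0, "ry": 0, "rz": 0.12}, {"tx": 0, "ty": 0, "tz": 0, "rx": 0, "ry": 0, "rz": 0.12}, {"tx": 0, "ty": 0, "tz": 0, "rx": 0, "ry": 0, "rz": 0.12}, {"tx": 0, "ty": 0, "tz": 0, "rx": 0, "ry": 0, "rz": 0.12}, {"tx": 0, "ty": 0, "tz": 0, "rx": 0, "ry": 0, "rz": 0.12}, {"tx": 0, "ty": 0, "tz": 0, "rx": 0, "ry": 0, "rz": 0.05}, {"tx": 0, "ty": 0, "tz": 0, "rx": 0, "ry": 0, "rz": 0}, {"tx": 0, "ty": 0, "tz": 0, "rx": 0, "ry": 0, "rz": 0}, {"tx": 0, "ty": 0, "tz": 0, "rx": 0, "ry": 0, "rz": 0}])

```text
time: 6.1
tool_pos: [443.2, 40.6, 78.5]
tcp_rot: [-3.141, -0.001, 1.439]
contact_force: [1.3, 5.9, -7.2]
grip_width: 12.8
finger_force: 30.0
```

```bash
python3 - <<'E'
from plant import bot
import cv2
o=bot.get_obs();print(o["moment"],o["contact_force"],o["tool_pos"],o["tcp_rot"])
i=bot.capture("scene")[150:300,220:440,::-1]
cv2.imwrite("pics/s1.png",cv2.resize(i,None,fx=3,fy=3))
E
```

```text
[ 1.24173159 -0.44055942 -0.04373282] [ 1.28868755  5.91149566 -7.17837534] [443.18752148  40.6400804   78.52014067] [-3.14116743e+00 -5.12804016e-04  1.43938323e+00]
```

View pics/s1.png

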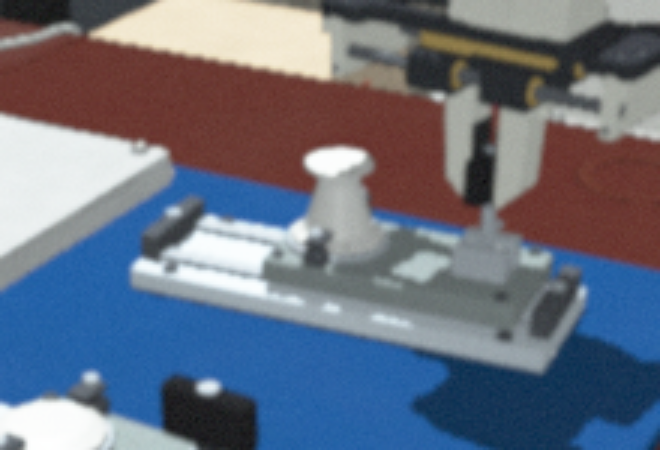

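The grip is out and twisted across the slide, with the pin visible above the guide block (around crop 485,215). Sliding 70 mm along the base direction (dx 69.8, dy 4.9).

Request:
carry_out(plan=[{"tx": 4, "ty": 0.5, "tz": 0, "rx": 0, "ry": 0, "rz": 0}, {"tx": 8, "ty": 0.6, "tz": 0, "rx": 0, "ry": 0, "rz": 0}, {"tx": 8, "ty": 0.6, "tz": 0, "rx": 0, "ry": 0, "rz": 0}, {"tx": 8, "ty": 0.6, "tz": 0, "rx": 0, "ry": 0, "rz": 0}, {"tx": 8, "ty": 0.6, "tz": 0, "rx": 0, "ry": 0, "rz": 0}, {"tx": 8, "ty": 0.6, "tz": 0, "rx": 0, "ry": 0, "rz": 0}, {"tx": 8, "ty": 0.5, "tz": 0, "rx": 0, "ry": 0, "rz": 0}, {"tx": 8, "ty": 0.5, "tz": 0, "rx": 0, "ry": 0, "rz": 0}, {"tx": 6, "ty": 0.4, "tz": 0, "rx": 0, "ry": 0, "rz": 0}, {"tx": 3.8, "ty": 0.3, "tz": 0, "rx": 0, "ry": 0, "rz": 0}, {"tx": 0, "ty": 0, "tz": 0, "rx": 0, "ry": 0, "rz": 0}, {"tx": 0, "ty": 0, "tz": 0, "rx": 0, "ry": 0, "rz": 0}])

```text
time: 7.35
tool_pos: [513.8, 46.0, 78.4]
tcp_rot: [3.142, -0.001, 1.44]
contact_force: [-0.4, 5.7, -7.7]
grip_width: 12.5
finger_force: 30.0
```

Moved 70.6 mm with no stop force. Twisting back, then lowering.

Request:
carry_out(plan=[{"tx": 0, "ty": 0, "tz": 0, "rx": 0, "ry": 0, "rz": -0.12}, {"tx": 0, "ty": 0, "tz": 0, "rx": 0, "ry": 0, "rz": -0.12}, {"tx": 0, "ty": 0, "tz": 0, "rx": 0, "ry": 0, "rz": -0.12}, {"tx": 0, "ty": 0, "tz": 0, "rx": 0, "ry": 0, "rz": -0.12}, {"tx": 0, "ty": 0, "tz": 0, "rx": 0, "ry": 0, "rz": -0.12}, {"tx": 0, "ty": 0, "tz": 0, "rx": 0, "ry": 0, "rz": -0.12}, {"tx": 0, "ty": 0, "tz": 0, "rx": 0, "ry": 0, "rz": -0.12}, {"tx": 0, "ty": 0, "tz": 0, "rx": 0, "ry": 0, "rz": -0.12}, {"tx": 0, "ty": 0, "tz": 0, "rx": 0, "ry": 0, "rz": -0.12}, {"tx": 0, "ty": 0, "tz": 0, "rx": 0, "ry": 0, "rz": -0.12}, {"tx": 0, "ty": 0, "tz": 0, "rx": 0, "ry": 0, "rz": -0.12}, {"tx": 0, "ty": 0, "tz": 0, "rx": 0, "ry": 0, "rz": -0.05}])

```text
time: 8.55
tool_pos: [513.8, 45.8, 78.5]
tcp_rot: [-3.141, -0.0, 0.066]
contact_force: [0.5, 4.6, -8.0]
grip_width: 12.8
finger_force: 30.0
```

Request:
carry_out(plan=[{"tx": 0, "ty": 0, "tz": 0, "rx": 0, "ry": 0, "rz": 0}, {"tx": 0, "ty": 0, "tz": -3, "rx": 0, "ry": 0, "rz": 0}, {"tx": 0, "ty": 0, "tz": -3, "rx": 0, "ry": 0, "rz": 0}, {"tx": 0, "ty": 0, "tz": 0, "rx": 0, "ry": 0, "rz": 0}, {"tx": 0, "ty": 0, "tz": 0, "rx": 0, "ry": 0, "rz": 0}])

```text
time: 9.05
tool_pos: [513.7, 45.8, 72.5]
tcp_rot: [-3.141, -0.0, 0.071]
contact_force: [-0.6, 4.8, -7.0]
grip_width: 13.2
finger_force: 30.0
```

The pull is now about 10 mm and the spring still draws down, so the pin is in its slot. Lowering the rest.

Request:
carry_out(plan=[{"tx": 0, "ty": 0, "tz": -3, "rx": 0, "ry": 0, "rz": 0}, {"tx": 0, "ty": 0, "tz": -3, "rx": 0, "ry": 0, "rz": 0}, {"tx": 0, "ty": 0, "tz": -2, "rx": 0, "ry": 0, "rz": 0}, {"tx": 0, "ty": 0, "tz": -1, "rx": 0, "ry": 0, "rz": 0}, {"tx": 0, "ty": 0, "tz": 0, "rx": 0, "ry": 0, "rz": 0}, {"tx": 0, "ty": 0, "tz": 0, "rx": 0, "ry": 0, "rz": 0}])

```text
time: 9.65
tool_pos: [513.8, 45.8, 63.7]
tcp_rot: [-3.141, -0.0, 0.071]
contact_force: [-0.5, 5.4, -5.8]
grip_width: 12.8
finger_force: 30.0
```

The plunger is about 1 mm from home with the spring still drawing it down. Releasing and rising.

Request:
carry_out(plan=[{"tx": 0, "ty": 0, "tz": 0, "rx": 0, "ry": 0, "rz": 0}, {"tx": 0, "ty": 0, "tz": 0, "rx": 0, "ry": 0, "rz": 0}, {"tx": 0, "ty": 0, "tz": 0, "rx": 0, "ry": 0, "rz": 0}, {"tx": 0, "ty": 0, "tz": 0, "rx": 0, "ry": 0, "rz": 0}, {"tx": 0, "ty": 0, "tz": 0, "rx": 0, "ry": 0, "rz": 0}, {"tx": 0, "ty": 0, "tz": 0, "rx": 0, "ry": 0, "rz": 0}, {"tx": 0, "ty": 0, "tz": 0, "rx": 0, "ry": 0, "rz": 0}, {"tx": 0, "ty": 0, "tz": 0, "rx": 0, "ry": 0, "rz": 0}], gripper=0)

```text
time: 10.45
tool_pos: [513.2, 45.5, 63.8]
tcp_rot: [3.141, -0.0, 0.07]
contact_force: [0.3, -0.2, 1.2]
grip_width: 72.2
finger_force: 0.0
```

Request:
carry_out(plan=[{"tx": 0, "ty": 0, "tz": 10, "rx": 0, "ry": 0, "rz": 0}, {"tx": 0, "ty": 0, "tz": 20, "rx": 0, "ry": 0, "rz": 0}, {"tx": 0, "ty": 0, "tz": 40, "rx": 0, "ry": 0, "rz": 0}, {"tx": 0, "ty": 0, "tz": 40, "rx": 0, "ry": 0, "rz": 0}, {"tx": -20, "ty": 0, "tz": 40, "rx": 0, "ry": 0, "rz": 0}, {"tx": -20, "ty": 0, "tz": 20, "rx": 0, "ry": 0, "rz": 0}, {"tx": 0, "ty": 0, "tz": 0, "rx": 0, "ry": 0, "rz": 0}])

```text
time: 11.15
tool_pos: [473.0, 45.7, 237.7]
tcp_rot: [3.141, -0.006, 0.07]
contact_force: [-0.1, -1.3, 1.0]
grip_width: 92.1
finger_force: 0.0
```

```bash
python3 - <<'E'
from plant import bot
import cv2
i=bot.capture("scene")[150:300,220:440,::-1]
cv2.imwrite("pics/s2.png",cv2.resize(i,None,fx=3,fy=3))
E
```

```text
(no output)
```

View pics/s2.png

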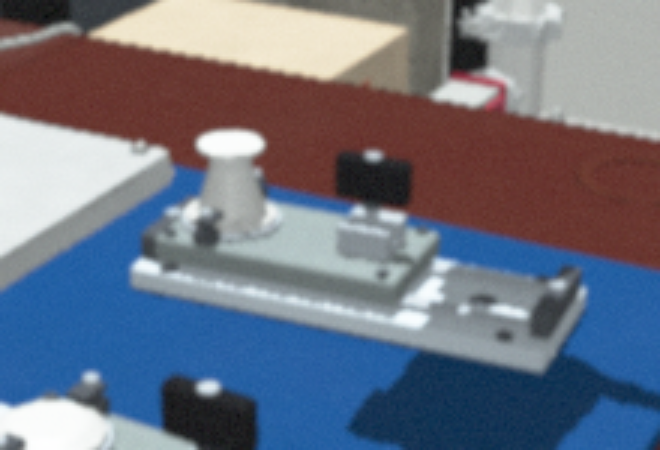

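The carriage is at the far end with the grip in line and close over the block. Its top knob is at crop (373,155). I'll check that height by projection before handing in.

```bash
python3 - <<'E'
from plant import bot
from h import *
m=bot.camera_model("scene")
for z in(93,96,105.5):print((w2px(m,[512.2,45.4,z])-[220,150])*3)
# reference: start image grip at (383,207..224) in full px
print(w2px(m,[442.2,40.4,93]),w2px(m,[442.2,40.4,65]))
import cv2
a=cv2.imread("pics/scene0.png",0);b=bot.capture("scene")[:,:,1]
for n,i,x,y0 in(("start",a,442.2,40.4),("now",b,512.2,45.4)):
    u,v=w2px(m,[x,y0,79]);print(n,u,v);print(i[int(v)-14:int(v)+26,int(u)-3:int(u)+4].mean(1).round().astype(int))
E
```

```text
[377.27455255 151.79683207]
[377.4276402 146.9431262]
[377.91522979 131.48390111]
[384.4933942  207.15791001] [383.5035432 222.3652532]
start 383.9952051470962 214.81172040777372
[ 68  69  67  67  68  75 111 157 171 139  84  46  32  29  28  30  25  28
  28  31  31  27  30  32  46  72 112 150 167 160 144 138 158 195 201 174
 148 139 138 140]
now 345.5219036475783 208.09031395986517
[ 55  54  52  53  55  74 121 156 149 106  59  36  29  29  29  29  28  29
  27  29  29  29  32  41  65 103 149 173 172 154 141 156 188 194 172 148
 141 140 142 141]
```

The knob sits at the same offset from its locked projection as at the start, about −6.6 px, so the plunger is fully home.

```bash
python3 -c "
from plant import bot
print(bot.close_job())"
```

```text
the job is handed in; nothing more can be done
None
```

The reducer's carriage is at the far station with its plunger home and its grip in line, the disc's slide was not touched, and the job was handed in at about 11 s (no verdict was returned).

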